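Find and press down the high side of a cocked hopper ring

TASK

The brass hopper ring on the moisture tester has gone in cocked: one side stands a few millimetres high, and the eye cannot be trusted for which. Take the ash tamping dowel from its dish and, with its foot, feel lightly (a few newtons) all round the ring's face, low side as well as high, to find the high spot; then lean on that side alone, with no more than 30 N, until the ring is fully home. Stand the dowel upright back in the dish and let go, keeping the gripper off the tester and leaving everything else where it is.

Things in the scene. Friction and masses are not known exactly. Their poses are not given: they have to be found in the camera images.
- tester: green moisture tester, fixed; base 240 x 380 mm, top 80 mm high. Origin: centre of its underside; x to its rear, y along its length. The cell with the brass ring is at y = -90 mm, in a steel boss 150 mm across, 98 mm high; the dial housing (y +43 to +168 mm, x -80 to +90) is 187 mm high, with a swing bridge up to 242 mm high parked towards +x +y; crank on the +y end
- cell (a point): fixed point on the cell's axis, at the height of the brass ring's top face when fully home (108 mm above the counter, 10 mm above the boss). The ring is centred here: flat face 78 mm inner, 110 mm outer diameter; feel and press on the middle of the face, 47 mm from the axis. Its axes are the tester's and say nothing of which side of the ring is high
- hopper_ring (a joint): how far the ring is cocked, rad (noisy): 0 fully home on its shoulder, 0.036 to 0.050 at the start (high edge 4 to 5.5 mm up). It rocks about the outer edge of its low side; the high side may be anywhere round. A tight friction fit, it stays where left; it yields to 16 N on mid-face at the high spot, 20 N 60 degrees beside it, 26 N at 90, and springs 1 mm per 8 N everywhere (gasket under it)
- dowel_mid (a point): centre (half-way up) of the ash tamping dowel standing on its foot in the dish; z along it, up. 140 mm long, round shaft 24 mm across, flat round foot 30 mm across (the lowest 16 mm), about 60 g. Grip the shaft 35 to 45 mm above this centre: nearer the middle its top end jams in the gripper
- dish_floor (a point): centre of the flat floor inside the loose blue glazed dish (floor 6 mm above the counter, about 96 mm across; dish 124 mm across the rim, 22 mm tall)
- tin_cup: bystander: tin measuring cup, 76 mm across, 85 mm tall, side handle; origin at centre of its underside
- sample_jar: bystander: amber glass jar with steel lid, 60 mm across, 95 mm tall; origin at centre of its underside
- weight: bystander: brass weight with a knob, 44 mm across, 60 mm tall; origin at centre of its underside
- brush: bystander: bench brush 200 mm long, lying; origin under its middle
- scoop: bystander: steel grain scoop lying, 100 x 70 x 32 mm pan with a wooden handle 90 mm long; origin under the pan
There are look-alikes about, which are no part of the job. What is shaped like the part that bears dowel_mid but blue is not meant. Of the things like the part that bears dish_floor, leave any that is red; of the rest the larger one is meant.

How it is judged (in metres and radians):
On the way, in this order (a step that is already met when the one before it is completed fails the run):
1. the dowel has been lifted clear of the dish (height (world z) of dowel_mid above 0.12 m), for 0.2 s.
2. with the ring still cocked, its face has been felt with the dowel on the low half too (any three evenly spaced touches include one there) (contact force between dowel and ring_low_half above 0.7 N and value of joint hopper_ring above 0.03 rad), for 0.04 s.
3. the ring has been pressed fully home (value of joint hopper_ring below 0.014 rad), for 0.2 s.
At the end, for the whole second after the job is handed in: The ring is fully home (cocked by less than 0.014 rad, that is under 1.5 mm at the outer edge), and the dowel stands upright on its foot (within 0.1 rad) on the dish's floor, its axis within 38 mm of the dish's centre, at rest and released (value of joint hopper_ring below 0.014 rad and horizontal distance between dowel_mid and dish_floor below 0.038 m and angle between dowel_mid's own z axis and vertical below 0.1 rad and z of dowel_mid in the frame of dish_floor between 0.064 and 0.075 m and linear speed of dowel below 0.02 m/s); the robot touches nothing.
It fails at once if the dowel pushes on the ring or the tester with more than 30 N (contact force between dowel and tester above 30 N).
It fails at once if the seated (low) half of the ring is leaned on with more than 15 N (feeling it must stay light) (contact force between dowel and ring_low_half above 15 N).
It fails at once if the gripper or arm itself touches the tester or its ring (contact force between any of the fingers, the arm and tester above 1 N).
It fails at once if a bystander is moved by more than 30 mm, or the dish by more than 40 mm (distance of any of tin_cup, sample_jar, weight, brush, scoop from where it was at the start of the episode above 0.03 m or distance of dish_floor from where it was at the start of the episode above 0.04 m).
It also fails if it takes over 66 s, if anything falls off the work surface, if the arm or the gripper's body presses on something with over 40 N, if the wrist force passes 120 N, or if a joint passes its speed limit or range.

ROBOT

A 6-joint arm with a two-finger parallel gripper is mounted at the origin on the work surface. World frame = base frame: x ahead of the robot, y to its left, z up, the work surface at z = 0. Lengths are in m, angles in degrees, forces in N, time in s.
With the tool pointing down it reaches from about 0.4 to 0.825 m from the base axis. Payload 7 kg.
Tool frame: the origin (TCP) lies at the very end of the fingers, on their centre line; the grasp point (between the pads) lies 19 mm behind it; z points along the fingers, y is the direction in which the jaws open and shut (so a half turn about z gives the same grasp; the last joint's range is limited). The gripper opens to 88 mm and grips with 3 to 60 N. Pads are 19 mm wide; open, the fingers measure 130 mm over their backs; the gripper's body (78 mm by 193 mm) begins 47 mm behind the grasp point.
Start: joints at [-46.92, 20.546, 0.682, 0, -70.136, -16.507], TCP at [0.302, -0.604, 0.227] pointing down, gripper open.
Joint ranges: [-176.03, 176.03], [-82.01, 121.73], [-58.28, 71.71], [-173.87, 95.51], [-174.79, -0.11], [-173.66, 173.66]. Speed limits (degrees/s): [136.94, 136.94, 172.46, 180, 180, 180].

INTERFACE

Orientations are given as [roll, pitch, yaw] about the fixed x, y, z axes, in that order (R = Rz(yaw) Ry(pitch) Rx(roll)).
In Python, from plant import ctrl gives the robot as it stands.
- The arm moves only by the tool move_arm, never from a script. Its argument "increments" is a list of rows, each a list of 2 entries, a list of its own where there are three numbers: the shift along the world's x, y, z in mm, then the turn about the world's z in rad. A call has exactly 8 rows; each row shifts and turns the pose as measured when the row begins; what a row does not reach is not made up. A row lasts 1/10 s, in which the tool goes at most 50 mm and 8.59 degrees, less where a joint would pass 70% of its speed; a pose out of reach is approached as far as the arm can. A call with a gripper value outside its range is refused whole. "jaw" is the gripper command: -1 is shut, 1 is fully open, values between are in proportion, set as the call begins (left out, the last holds). The fingers move at their own pace and stop on an object; the grip force is fixed at half the most. Time passes only in rows, so rows that do not move let the fingers close, or fill a call up. It gives the time, the measured TCP pose, the force and the opening at its end, in the units of the state.
- ctrl.get_obs(): the state, without advancing time (a new reading comes with each control period).
- ctrl.snapshot(name): name is "scene" or "top" or "wrist"; returns a dict with "color" (420x560x3 uint8, red, green, blue), "fx", "fy", "cx", "cy" (pixels), "R" (3x3) and "t" (3): a world point X has camera coordinates R X + t. Camera axes: x right, y down, z forward; pixel columns grow to the right and rows downward; lengths in m; the calibration is good to about 2 mm. A picture is of the moment at which its call begins. There is no depth.
- ctrl.close_job(): hands the job in, once; it reports no verdict.
The state is a dict: "clock": time; "joint_pos": joint angles; "qvel": joint speeds; "tau": joint torques, N m; "tool_pos": TCP position; "orientation": TCP orientation; "force": force on the tool from outside, world axes, zero at the start; "moment": the same for the moment, N m; "opening": finger opening in m.
Only numpy, scipy, OpenCV 4.12 (cv2) and the standard library are available. Lean on these libraries where they do the work, as an engineer would, in place of code of your own. Each camera call takes 0.05 s, during which the arm holds its last target.

## Working session

There is one attempt and no reset: what is moved stays moved. The work goes in short steps, Python scripts to look and compute and a tool call to move; the robot and the scene stay as the last step left them, time stands still between calls to the robot, and variables do not carry over. Pictures are saved under pics/ and viewed, and the job is handed in when it is done.

Besides the shell and the picture viewer there is one more tool, called after "Emit:" by a JSON object that holds its "method" and its "body". move_arm: Moves the arm, as the interface text tells. Its arguments: {"type":"object","properties":{"increments":{"type":"array","items":{"type":"array"}},"jaw":{"type":"number"}},"required":["increments"]}

```bash
ls; mkdir -p pics
cat > h.py <<'E'
from plant import ctrl
import numpy as np, cv2, pickle
def snap(n,name=None):
    s=ctrl.snapshot(n); 
    if name: cv2.imwrite('pics/'+name+'.png',cv2.cvtColor(s['color'],cv2.COLOR_RGB2BGR))
    return s
def ray(s,u,v,z):
    R=np.array(s['R']);t=np.array(s['t']);c=-R.T@t
    d=R.T@np.array([(u-s['cx'])/s['fx'],(v-s['cy'])/s['fy'],1.])
    return c+d*(z-c[2])/d[2]
def proj(s,X):
    p=np.array(s['R'])@np.array(X)+np.array(s['t']); return s['cx']+s['fx']*p[0]/p[2], s['cy']+s['fy']*p[1]/p[2]
E
python3 - <<'E'
from h import *
D={}
for n in ['scene','top','wrist']:
    s=snap(n,n+'0'); D[n]=s
    print(n,s['fx'],s['cx'],s['cy'],-np.array(s['R']).T@np.array(s['t']))
pickle.dump(D,open('d0.pkl','wb'))
print(ctrl.get_obs())
E
```

```text
pics
scene 475.88833681728164 271.6677151540839 203.57150728962563 [ 1.2773848  -0.32276266  1.10574556]
top 501.5574282122006 276.3175628955635 207.7988967793344 [ 0.29657132 -0.09694709  1.62380467]
wrist 297.40661103143765 285.2088130112509 210.20898393789685 [ 0.2410233  -0.63384205  0.38333784]
{'clock': 0.15, 'joint_pos': array([-4.69180882e+01,  2.05808039e+01,  6.47338897e-01, -1.42232217e-02,
       -7.01339816e+01, -1.65055752e+01]), 'qvel': array([ 0.05413342, -0.17942716,  0.08860345,  0.05989536,  0.02200314,
        0.00897551]), 'tau': array([ 3.48084504e-04, -5.83277249e+01,  2.93291724e+01,  7.00128213e+00,
        8.75575439e-03, -1.26727446e-04]), 'tool_pos': array([ 0.30179994, -0.60338752,  0.22586427]), 'orientation': array([ 1.79931533e+02, -6.34223267e-03, -1.53428501e+02]), 'force': array([ 0.26040433, -0.09824791, -0.03563435]), 'moment': array([-0.02147819,  0.04219174,  0.07399811]), 'opening': 0.08790178493719092}
```

View pics/scene0.png

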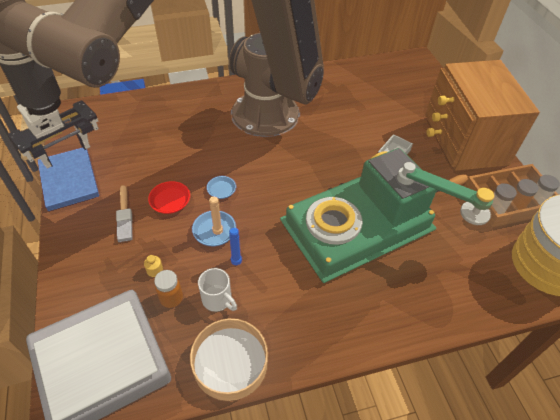

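View pics/top0.png

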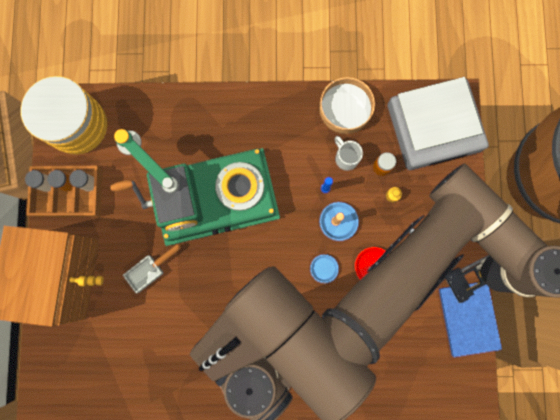

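View pics/wrist0.png

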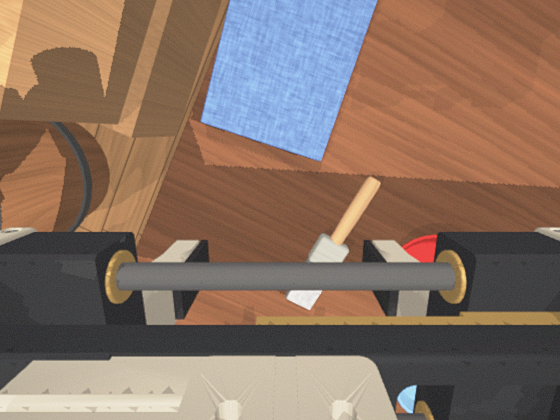

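Run:
```python
from h import *
D=pickle.load(open('d0.pkl','rb'))
s=D['top'];im=s['color'];sc=D['scene']
a=cv2.resize(im[150:300,150:420],None,fx=2.9,fy=2.9,interpolation=cv2.INTER_CUBIC)
cv2.imwrite('pics/c1.png',a[:,:,::-1])
b=cv2.resize(sc['color'][160:280,190:370],None,fx=4.4,fy=4.4,interpolation=cv2.INTER_CUBIC)
cv2.imwrite('pics/c2.png',b[:,:,::-1])
for n,S in D.items():
  if n=='wrist': continue
  hsv=cv2.cvtColor(S['color'],cv2.COLOR_RGB2HSV)
  for nm,lo,hi in [('blue',(95,80,60),(125,255,255)),('yel',(18,130,120),(32,255,255)),('wood',(8,60,170),(20,160,255)),('green',(65,80,30),(90,255,255))]:
    m=cv2.inRange(hsv,lo,hi)
    cs,_=cv2.findContours(m,cv2.RETR_EXTERNAL,cv2.CHAIN_APPROX_NONE)
    for c in cs:
        A=cv2.contourArea(c)
        if A>60:
            x,y,w,h=cv2.boundingRect(c)
            e=cv2.fitEllipse(c)
            print(n,nm,int(A),(x,y,w,h),np.round(e[0],1),np.round(e[1],1))
```

```text
scene blue 1045 (193, 212, 49, 53) [218.8 235.6] [37.  55.7]
scene blue 421 (207, 176, 28, 22) [220.9 186.8] [20.1 27. ]
scene blue 2486 (38, 148, 61, 63) [ 67.4 179.1] [56.6 61.4]
scene blue 354 (100, 79, 45, 15) [121.9  86.1] [ 9.1 58.4]
scene yel 267 (144, 255, 19, 22) [152.7 265.1] [17.  20.7]
scene yel 1985 (512, 216, 48, 80) [535.8 260.2] [39.6 77.2]
scene yel 1013 (314, 198, 41, 35) [334.1 216.1] [32.3 40.3]
scene yel 172 (477, 187, 17, 15) [485.  194.2] [13.3 16.8]
scene yel 69 (427, 128, 15, 9) [432.5 131.7] [ 7.6 15. ]
scene yel 72 (432, 112, 16, 9) [438.1 116.1] [ 7.5 15.7]
scene yel 86 (438, 95, 16, 10) [444.1  99.5] [ 8.5 16.1]
scene wood 157 (358, 407, 22, 13) [369.9 413.8] [11.7 21. ]
scene wood 512 (347, 376, 28, 34) [360.3 392.7] [20.  36.3]
scene wood 1290 (366, 369, 44, 51) [387.4 394.6] [30.9 57.1]
scene wood 4639 (190, 318, 78, 77) [229.2 356.5] [75.9 78.1]
scene wood 103 (27, 241, 12, 18) [ 33.8 247.6] [10.4 17.8]
scene wood 145 (209, 196, 14, 38) [215.6 215.4] [ 8.2 41.5]
scene wood 95 (496, 191, 64, 51) [545.5 194.2] [44.1 47.2]
scene wood 83 (120, 186, 6, 24)
[... 1700 characters left out ...]
2.5 24.6]
top wood 981 (536, 311, 24, 55) [548.4 336.8] [24.3 56.8]
top wood 71 (220, 69, 20, 12) [230.3  74.6] [10.7 16.3]
top wood 829 (0, 58, 64, 133) [ 28.6 117.2] [ 59.  118.7]
top wood 78 (247, 39, 32, 41) [262.9  58.3] [18.9 37. ]
top wood 6511 (445, 0, 109, 106) [507.3  44.3] [ 83.2 128.8]
top wood 5016 (355, 0, 95, 80) [402.7  39.1] [82.2 87.3]
top wood 6759 (243, 0, 132, 131) [307.7  44.8] [ 75.6 154.8]
top wood 2573 (155, 0, 106, 82) [203.3  40. ] [71.  88.4]
top wood 3208 (65, 0, 107, 93) [111.3  43. ] [83.6 87.7]
top wood 371 (21, 0, 51, 76) [50.6 34.1] [37.7 63.4]
top wood 623 (0, 0, 34, 50) [13.2 24.1] [33.2 42.9]
top green 8827 (120, 135, 160, 110) [201.2 189. ] [101.2 155.5]
```

View pics/c1.png

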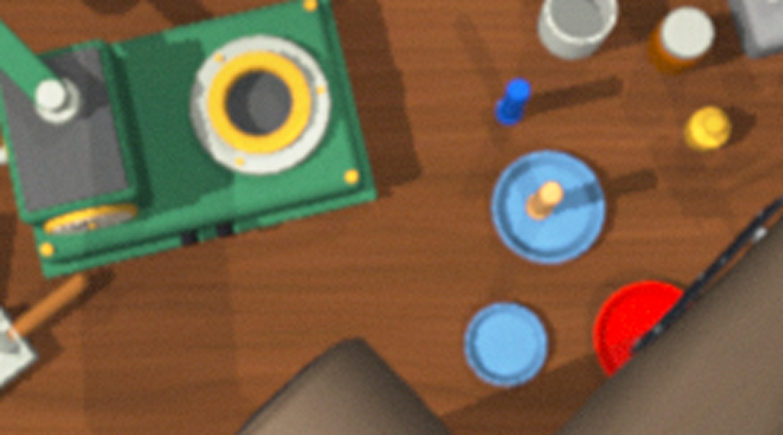

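View pics/c2.png

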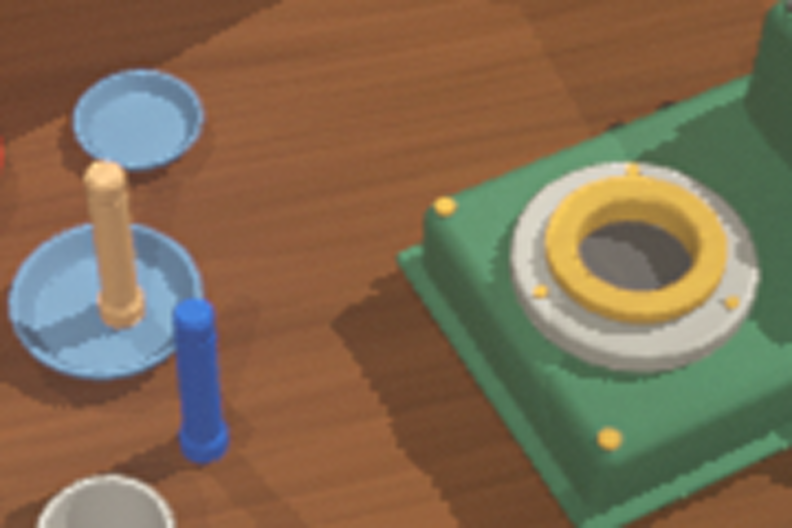

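Run:
```python
from h import *
D=pickle.load(open('d0.pkl','rb'))
s=D['top'];sc=D['scene']
f=lambda S,u,v,z:np.round(ray(S,u,v,z),4)
print('dowel top',f(s,338.8,216.3,.146),f(sc,214.1,198.3,.146))
print('foot',f(sc,217.7,231.0,.010))
print('dish rim',f(s,338.7,220.8,.02),f(sc,214.5,229,.02))
print('ring top cam',f(s,239.1,184.9,.1095), 'scene', f(sc,334.6,215.5,.1095))
# tester green edges: right end corners in top
for p in [(257.5,152),(271,211),(166,236)]: print('screw',f(s,*p,.08))
# boss ellipse
hsv=cv2.cvtColor(s['color'],cv2.COLOR_RGB2HSV)
m=cv2.inRange(hsv,(0,0,110),(180,70,255)); x=np.zeros_like(m); x[155:215,205:272]=m[155:215,205:272]
c=max(cv2.findContours(x,0,1)[0],key=cv2.contourArea);e=cv2.fitEllipse(cv2.convexHull(c));print('boss',e,f(s,*e[0],.098))
hsv=cv2.cvtColor(sc['color'],cv2.COLOR_RGB2HSV)
print('rho',np.hypot(.39,-.03))
```

```text
dowel top [ 0.4684 -0.2543  0.146 ] [ 0.4688 -0.2561  0.146 ]
foot [ 0.4757 -0.2585  0.01  ]
dish rim [ 0.4686 -0.2671  0.02  ] [ 0.474  -0.2665  0.02  ]
ring top cam [0.5718 0.0452 0.1095] scene [0.5749 0.045  0.1095]
screw [ 0.6821 -0.0096  0.08  ]
screw [ 0.4941 -0.0517  0.08  ]
screw [0.4184 0.2738 0.08  ]
boss ((239.40798950195312, 185.71453857421875), (48.751495361328125, 49.09903335571289), 76.99893951416016) [0.5713 0.0453 0.098 ]
rho 0.39115214431215894
```

Candidates: dowel – ash one at top (339,217) / scene (215,215), blue look-alike at top (327,185): rejected. Dish – larger blue at top (339,221), smaller blue (324,268) and red (370,263) rejected. The crops confirm that the ash dowel stands in the larger blue dish, slightly to the +y side of its centre. The ring is centred at about (0.572, 0.045).

Emit:
{"method": "move_arm", "body": {"increments": [[[20, 42, 0], 0], [[21, 43, 0], 0], [[21, 43, 0], 0], [[21, 43, 0], 0], [[21, 43, 0], 0], [[21, 43, 0], 0], [[21, 43, 0], 0], [[0, 0, 0], 0]], "jaw": 1}}

```text
clock: 0.95
tool_pos: [0.4489, -0.2926, 0.2219]
orientation: [179.7, -0.1, -153.7]
force: [-0.8, -0.7, 0.5]
opening: 0.0878
```

Emit:
{"method": "move_arm", "body": {"increments": [[[10, 19, 0], 0], [[10, 18, 0], 0], [[0, 0, -25], 0], [[0, 0, -20], 0], [[0, 0, 0], 0], [[0, 0, 0], 0], [[0, 0, 0], 0], [[0, 0, 0], 0]]}}

```text
clock: 1.75
tool_pos: [0.4706, -0.2534, 0.1779]
orientation: [179.8, -0.0, -153.5]
force: [-0.2, -0.8, 0.1]
opening: 0.0875
```

Run:
```python
from h import *
s=snap('wrist','w1'); pickle.dump(s,open('w1.pkl','wb')); s2=snap('scene'); cv2.imwrite('pics/s1.png',cv2.resize(s2['color'][120:300,120:360],None,fx=3,fy=3)[:,:,::-1])
o=ctrl.get_obs(); print(o['tool_pos'],o['orientation'],o['force'])
print(proj(s,(.469,-.2555,.146)),proj(s,(.470,-.267,.006)))
```

```text
[ 0.47063518 -0.25327049  0.17789408] [ 1.79765315e+02 -1.03059329e-02 -1.53475172e+02] [ 0.1920074  -0.60291298 -0.79601448]
(np.float64(282.8004445424025), np.float64(232.62905175187421)) (np.float64(273.63878685428205), np.float64(188.2407781754245))
```

View pics/w1.png

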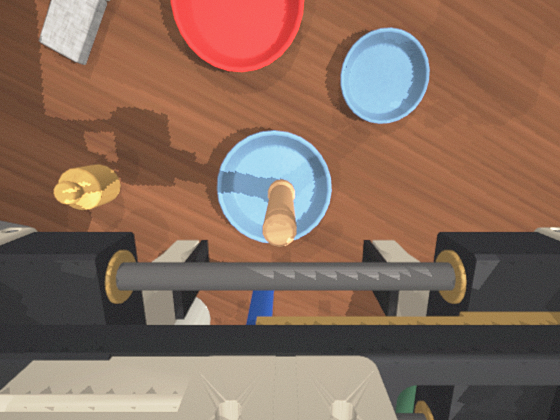

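View pics/s1.png

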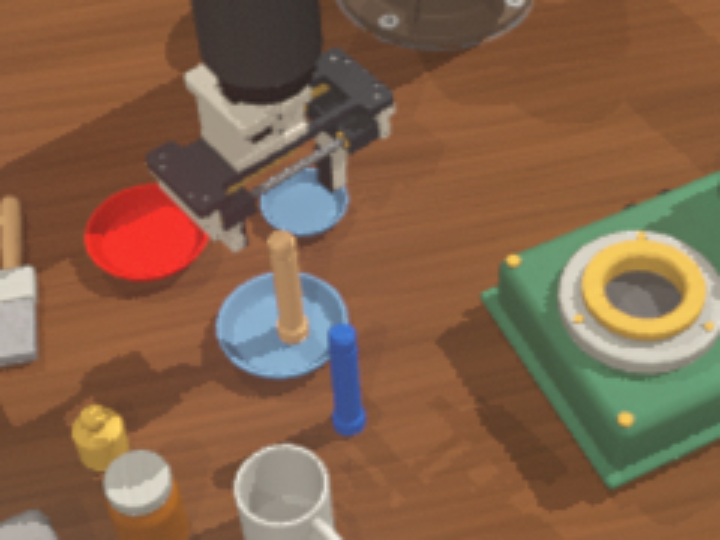

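Run:
```python
from h import *
s=pickle.load(open('w1.pkl','rb'))
print(ray(s,280,234,.146),ray(s,281,190,.022),'dish',ray(s,274.5,185,.02), 'wcam',-np.array(s['R']).T@s['t'])
hsv=cv2.cvtColor(s['color'],cv2.COLOR_RGB2HSV)
m=cv2.inRange(hsv,(90,60,60),(125,255,255));m[:125]=0;m[245:]=0;m[:,:210]=0;m[:,340:]=0
c=max(cv2.findContours(m,0,1)[0],key=cv2.contourArea);e=cv2.fitEllipse(cv2.convexHull(c));print(e,ray(s,*e[0],.02))
```

```text
[ 0.47071326 -0.25675303  0.146     ] [ 0.46528462 -0.25994356  0.022     ] dish [ 0.46387125 -0.26845179  0.02      ] wcam [ 0.41007331 -0.28418615  0.33557323]
((273.77587890625, 186.59780883789062), (112.376953125, 114.18042755126953), 112.26573944091797) [ 0.46577919 -0.26838433  0.02      ]
```

Emit:
{"method": "move_arm", "body": {"increments": [[[-1, -2, 0], 0], [[0, 0, -25], 0], [[0, 0, -25], 0], [[0, 0, -20], 0], [[0, 0, -10], 0], [[0, 0, 0], 0], [[0, 0, 0], 0], [[0, 0, 0], 0]]}}

```text
clock: 2.65
tool_pos: [0.4719, -0.2572, 0.1002]
orientation: [-179.9, 0.3, -153.5]
force: [-0.2, -0.4, 0.7]
opening: 0.0876
```

Emit:
{"method": "move_arm", "body": {"increments": [[[0, 0, 0], 0], [[0, 0, 0], 0], [[0, 0, 0], 0], [[0, 0, 0], 0], [[0, 0, 0], 0], [[0, 0, 0], 0], [[0, 0, 0], 0], [[0, 0, 0], 0]], "jaw": -1}}

```text
clock: 3.45
tool_pos: [0.4735, -0.2576, 0.103]
orientation: [-179.7, 0.5, -153.4]
force: [-0.4, 0.3, -0.3]
opening: 0.0294
```

Emit:
{"method": "move_arm", "body": {"increments": [[[-2, 0, -6], 0], [[0, 0, 0], 0], [[0, 0, 0], 0], [[0, 0, 0], 0], [[0, 0, 0], 0], [[0, 0, 0], 0], [[0, 0, 0], 0], [[0, 0, 0], 0]]}}

```text
clock: 4.25
tool_pos: [0.4733, -0.2579, 0.0988]
orientation: [-179.6, 0.7, -153.4]
force: [-0.6, 1.2, 3.1]
opening: 0.0236
```

Run:
```python
from h import *
s2=snap('scene'); cv2.imwrite('pics/s2.png',cv2.resize(s2['color'][150:270,160:320],None,fx=5,fy=5)[:,:,::-1])
o=ctrl.get_obs(); print(o)
```

```text
{'clock': 4.3, 'joint_pos': array([-7.77137113e+00,  1.43465217e+01, -2.67532415e+01, -5.25120094e-02,
       -4.80594383e+01, -5.55588720e+01]), 'qvel': array([-0.00476009,  0.02541739,  0.00091564,  0.12883679, -0.10310025,
       -0.05061267]), 'tau': array([-2.80997129e-01, -4.24952674e+01,  2.27298081e+01,  5.45332342e+00,
        1.96100925e-01,  9.75247705e-03]), 'tool_pos': array([ 0.47332505, -0.25791426,  0.09874863]), 'orientation': array([-179.55709841,    0.71577664, -153.36228686]), 'force': array([0.1074608 , 0.36911156, 2.73681703]), 'moment': array([ 0.37127748,  0.14105588, -0.06156097]), 'opening': 0.023401863687313194}
```

View pics/s2.png

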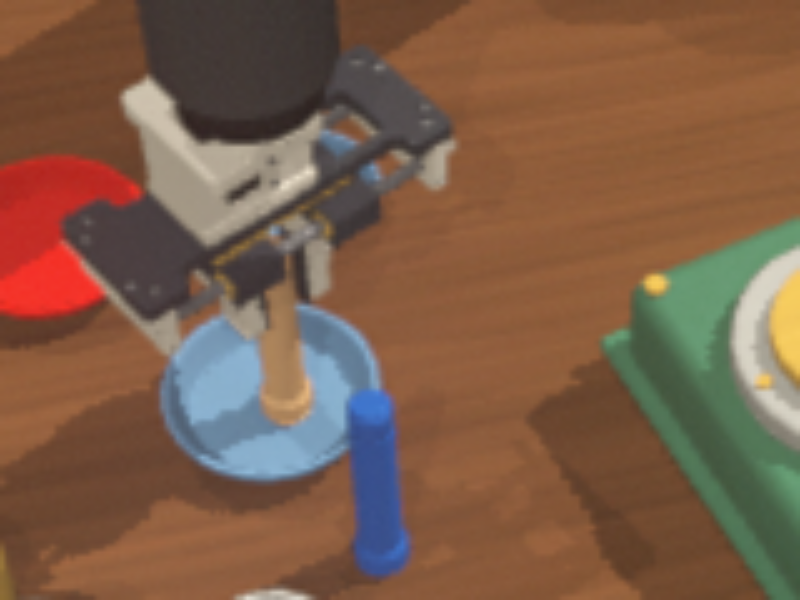

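Emit:
{"method": "move_arm", "body": {"increments": [[[0, 0, 25], 0], [[0, 0, 45], 0], [[0, 0, 45], 0], [[8, 20, 16], 0], [[14, 40, 0], 0], [[16, 42, 0], 0], [[16, 42, 0], 0], [[16, 42, 0], 0]]}}

```text
clock: 5.1
tool_pos: [0.5393, -0.0693, 0.2317]
orientation: [-179.9, 0.5, -154.0]
force: [1.2, -1.3, -1.2]
opening: 0.0234
```

Emit:
{"method": "move_arm", "body": {"increments": [[[12, 28, 0], 0], [[10, 25, 0], 0], [[0, 0, 0], 0], [[0, 0, 0], 0], [[0, 0, 0], 0], [[0, 0, 0], 0], [[0, 0, 0], 0], [[0, 0, 0], 0]]}}

```text
clock: 5.9
tool_pos: [0.561, -0.0111, 0.2285]
orientation: [-180.0, 0.2, -153.8]
force: [0.3, -0.3, -1.5]
opening: 0.0233
```

Run:
```python
from h import *
s2=snap('scene'); cv2.imwrite('pics/s3.png',cv2.resize(s2['color'][100:270,230:450],None,fx=3.5,fy=3.5,interpolation=2)[:,:,::-1])
t=snap('top');cv2.imwrite('pics/t3.png',cv2.resize(t['color'][120:280,130:330],None,fx=3.5,fy=3.5,interpolation=2)[:,:,::-1])
o=ctrl.get_obs(); print(o['tool_pos'],o['orientation'],o['force'],o['moment'],o['opening'])
p=o['tool_pos'];print(proj(s2,p-[0,0,.0927]))
```

```text
[ 0.56102926 -0.01099198  0.22858005] [-179.97831417    0.21848385 -153.7882706 ] [ 0.39330445  0.63453598 -0.57337009] [0.04356407 0.04480656 0.00755478] 0.023641952692001783
(np.float64(313.66506361028854), np.float64(209.39916532826905))
```

View pics/s3.png

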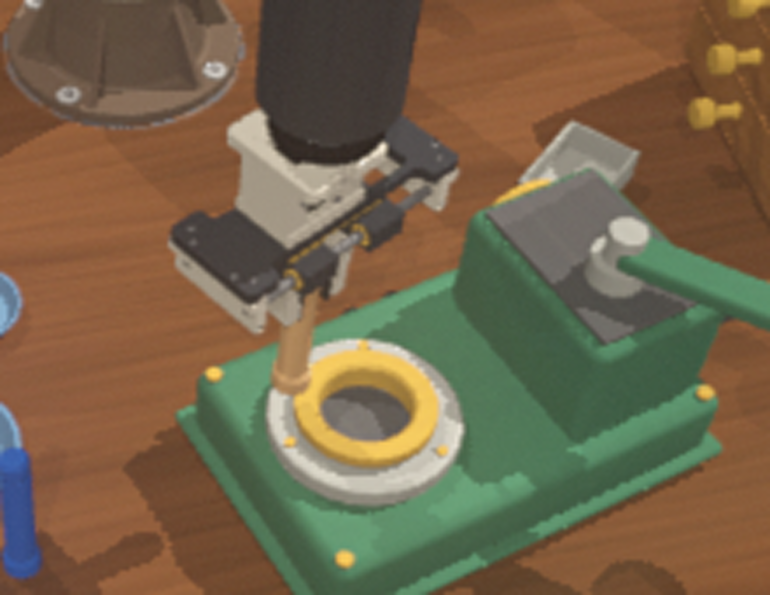

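View pics/t3.png

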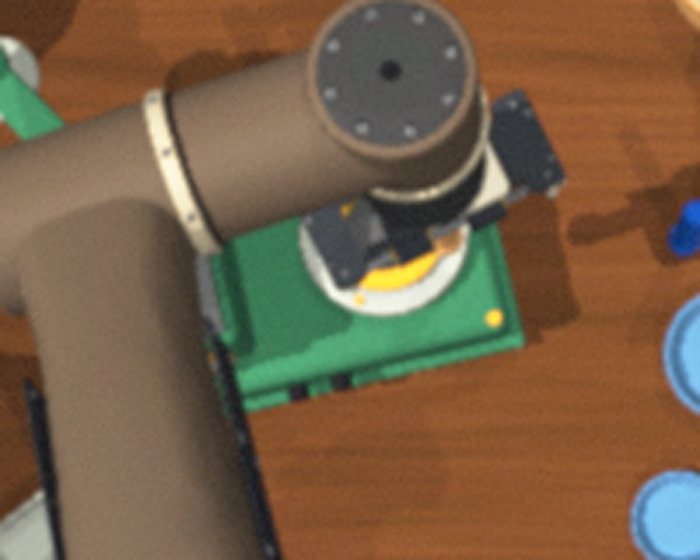

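Emit:
{"method": "move_arm", "body": {"increments": [[[12, 9, 0], 0], [[0, 0, -10], 0], [[0, 0, -7], 0], [[0, 0, 0], 0], [[0, 0, -1.5], 0], [[0, 0, -1.5], 0], [[0, 0, -1.5], 0], [[0, 0, 0], 0]]}}

```text
clock: 6.8
tool_pos: [0.5738, -0.0018, 0.2054]
orientation: [-180.0, 0.2, -153.8]
force: [0.1, -0.1, -0.7]
opening: 0.0237
```

```bash
cat > o.py <<'E'
from h import *
o=ctrl.get_obs(); print(o['tool_pos'],o['orientation'],o['force'],o['moment'],o['clock'])
E
python3 o.py
```

```text
[ 0.5738101  -0.00182241  0.20543909] [-179.97795594    0.21154565 -153.83098002] [ 0.06669807 -0.09497532 -0.67304969] [0.00999562 0.00492338 0.02205232] 6.8
```

Emit:
{"method": "move_arm", "body": {"increments": [[[0, 0, -0.7], 0], [[0, 0, -0.7], 0], [[0, 0, -0.7], 0], [[0, 0, -0.7], 0], [[0, 0, 0], 0], [[0, 0, 0], 0], [[0, 0, 0], 0], [[0, 0, 0], 0]]}}

```text
clock: 7.6
tool_pos: [0.574, -0.0018, 0.2031]
orientation: [-180.0, 0.3, -153.8]
force: [0.1, 0.6, -0.1]
opening: 0.0234
```

Emit:
{"method": "move_arm", "body": {"increments": [[[0, 0, -0.6], 0], [[0, 0, -0.6], 0], [[0, 0, -0.6], 0], [[0, 0, -0.6], 0], [[0, 0, -0.6], 0], [[0, 0, 0], 0], [[0, 0, 0], 0], [[0, 0, 0], 0]]}}

```text
clock: 8.4
tool_pos: [0.5742, -0.0019, 0.2023]
orientation: [-179.9, 0.4, -153.8]
force: [-2.1, -1.1, 2.8]
opening: 0.0239
```

```bash
python3 o.py
```

```text
[ 0.5741727  -0.00187802  0.20234538] [-179.91064609    0.37438226 -153.78944102] [-2.14560473 -1.05854119  2.79611779] [0.19028827 0.69991862 0.01050698] 8.4
```

Emit:
{"method": "move_arm", "body": {"increments": [[[0, 0, 10], 0], [[20, 35, 0], 0], [[20, 35, 0], 0], [[0, 0, 0], 0], [[0, 0, -4], 0], [[0, 0, -0.7], 0], [[0, 0, -0.7], 0], [[0, 0, 0], 0]]}}

```text
clock: 9.2
tool_pos: [0.6151, 0.0689, 0.2077]
orientation: [-179.9, 0.4, -153.9]
force: [-1.1, -0.6, 0.2]
opening: 0.0234
```

```bash
python3 o.py
```

```text
[0.61510822 0.06885287 0.20770842] [-179.92162508    0.37245229 -153.94422094] [-1.08398852 -0.58562366  0.23928554] [-0.03033061  0.02291876  0.01855227] 9.2
```

Emit:
{"method": "move_arm", "body": {"increments": [[[0, 0, -0.7], 0], [[0, 0, -0.7], 0], [[0, 0, -0.7], 0], [[0, 0, -0.7], 0], [[0, 0, 0], 0], [[0, 0, 0], 0], [[0, 0, 0], 0], [[0, 0, 0], 0]]}}

```text
clock: 10.0
tool_pos: [0.6148, 0.0675, 0.2055]
orientation: [-179.9, 0.4, -154.0]
force: [0.4, 0.1, -1.2]
opening: 0.0235
```

```bash
python3 o.py
```

```text
[0.61477259 0.06750034 0.20545435] [-179.91693415    0.42841813 -154.03557574] [ 0.35611775  0.0591409  -1.19557011] [0.02297252 0.02456955 0.01846605] 10.0
```

Emit:
{"method": "move_arm", "body": {"increments": [[[0, 0, -0.7], 0], [[0, 0, -0.7], 0], [[0, 0, -0.6], 0], [[0, 0, -0.6], 0], [[0, 0, -0.6], 0], [[0, 0, 0], 0], [[0, 0, 0], 0], [[0, 0, 0], 0]]}}

```text
clock: 10.8
tool_pos: [0.615, 0.0675, 0.2044]
orientation: [-179.9, 0.5, -154.0]
force: [-1.0, -0.2, 4.2]
opening: 0.0233
```

```bash
python3 o.py
```

```text
[0.61500373 0.06751451 0.20441572] [-179.86698366    0.53246957 -153.99254966] [-1.04042093 -0.18885844  4.16990477] [ 0.08880004  0.70468655 -0.00155562] 10.8
```

Emit:
{"method": "move_arm", "body": {"increments": [[[0, 0, 9], 0], [[-40, 0, 0], 0], [[-43, 1, 0], 0], [[0, 0, 0], 0], [[0, 0, -4], 0], [[0, 0, -1], 0], [[0, 0, -1], 0], [[0, 0, 0], 0]]}}

```text
clock: 11.6
tool_pos: [0.5314, 0.0687, 0.2061]
orientation: [-179.9, 0.5, -154.1]
force: [0.2, -0.2, -1.1]
opening: 0.0236
```

```bash
python3 o.py
```

```text
[0.53139433 0.0686868  0.20613966] [-179.88703394    0.47814723 -154.0745147 ] [ 0.16426301 -0.17961774 -1.08825404] [0.04774748 0.08985576 0.04610794] 11.6
```

Emit:
{"method": "move_arm", "body": {"increments": [[[0, 0, -0.8], 0], [[0, 0, -0.7], 0], [[0, 0, -0.7], 0], [[0, 0, -0.7], 0], [[0, 0, -0.7], 0], [[0, 0, 0], 0], [[0, 0, 0], 0], [[0, 0, 0], 0]]}}

```text
clock: 12.4
tool_pos: [0.5325, 0.0686, 0.2019]
orientation: [-179.9, 0.4, -154.1]
force: [-0.2, 1.1, -0.0]
opening: 0.0232
```

```bash
python3 o.py
```

```text
[0.53254126 0.0685623  0.20185781] [-179.86335236    0.4135275  -154.11243048] [-0.17544737  1.14866963 -0.02632618] [-0.00904519  0.19517491 -0.03190925] 12.4
```

Emit:
{"method": "move_arm", "body": {"increments": [[[0, 0, -0.6], 0], [[0, 0, -0.6], 0], [[0, 0, -0.6], 0], [[0, 0, 0], 0], [[0, 0, 0], 0], [[0, 0, 0], 0], [[0, 0, 0], 0], [[0, 0, 0], 0]]}}

```text
clock: 13.2
tool_pos: [0.5326, 0.0686, 0.2012]
orientation: [-179.8, 0.5, -154.1]
force: [-0.7, -0.6, 3.4]
opening: 0.024
```

```bash
python3 o.py
```

```text
[0.5326236  0.06855442 0.20121455] [-179.84626458    0.48079417 -154.09245109] [-0.68971133 -0.57083967  3.44145911] [ 0.09688635  0.65899721 -0.04499868] 13.2
```

Emit:
{"method": "move_arm", "body": {"increments": [[[0, 0, 10], 0], [[28, -4, 0], 0.145], [[28, -4, 0], 0.145], [[28, -4, 0], 0.145], [[0, 0, 0], 0.145], [[0, 0, 0], 0.145], [[0, 0, 0], 0.145], [[0, 0, 0], 0.145]]}}

```text
clock: 14.0
tool_pos: [0.6212, 0.0561, 0.2128]
orientation: [-179.9, 0.5, -94.1]
force: [0.1, -0.2, -1.7]
opening: 0.0236
```

Emit:
{"method": "move_arm", "body": {"increments": [[[0, 0, 0], 0.145], [[0, 0, 0], 0.145], [[0, 0, 0], 0.04], [[0, 0, 0], 0], [[0, 0, 0], 0], [[0, 0, 0], 0], [[0, 0, 0], 0], [[0, 0, 0], 0]]}}

```text
clock: 14.8
tool_pos: [0.6222, 0.0561, 0.2136]
orientation: [-179.9, 0.5, -74.5]
force: [-0.2, -0.1, -0.9]
opening: 0.0232
```

```bash
python3 o.py;  python3 - <<'E'
from h import *
s2=snap('scene'); cv2.imwrite('pics/s4.png',cv2.resize(s2['color'][100:270,230:450],None,fx=3.5,fy=3.5,interpolation=2)[:,:,::-1])
o=ctrl.get_obs(); p=o['tool_pos'];q=np.array(proj(s2,p-[0,0,.0927]));print((q-[230,100])*3.5,o['joint_pos'])
E
```

```text
[0.62219084 0.05609264 0.21357056] [-179.86612852    0.5053594   -74.5251314 ] [-0.16764537 -0.10596191 -0.94384693] [-0.04138847  0.11942865 -0.00246138] 14.8
[403.58899276 441.10768083] [ 22.72327591  16.31386884  -6.92937698  -0.52892446 -66.55743179
  -7.03521918]
```

View pics/s4.png

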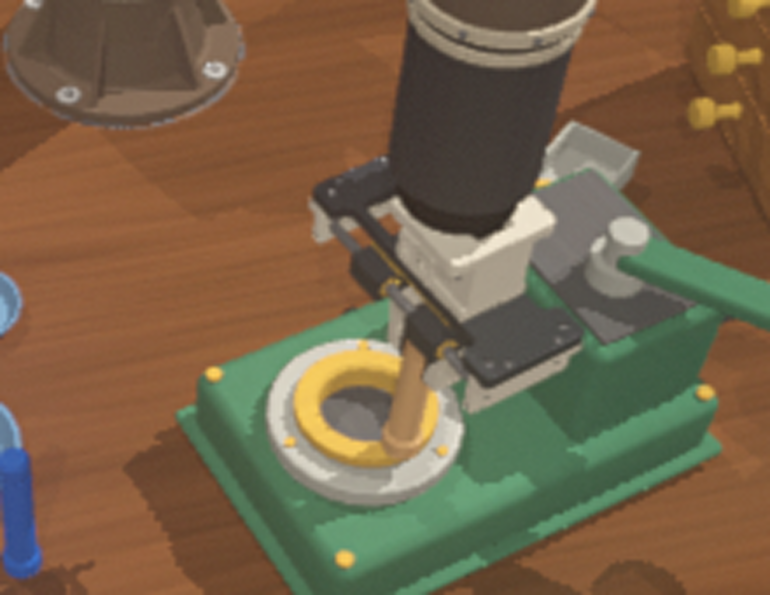

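Emit:
{"method": "move_arm", "body": {"increments": [[[-4, 0, 0], 0], [[0, 0, -4], 0], [[0, 0, -2], 0], [[0, 0, -1], 0], [[0, 0, -1], 0], [[0, 0, -1], 0], [[0, 0, -0.7], 0], [[0, 0, 0], 0]]}}

```text
clock: 15.65
tool_pos: [0.6179, 0.056, 0.2044]
orientation: [-179.8, 0.5, -74.5]
force: [-1.8, 0.1, 3.7]
opening: 0.0235
```

```bash
python3 o.py
```

```text
[0.61786482 0.05595111 0.20444662] [-179.81712146    0.47660512  -74.52710386] [-1.75526664  0.12254401  3.7180353 ] [0.13548912 0.95038053 0.00095246] 15.65
```

Emit:
{"method": "move_arm", "body": {"increments": [[[0, 0, -0.8], 0], [[0, 0, -0.8], 0], [[0, 0, -0.8], 0], [[0, 0, -0.8], 0], [[0, 0, -0.8], 0], [[0, 0, -0.8], 0], [[0, 0, -0.8], 0], [[0, 0, -0.8], 0]]}}

```text
clock: 16.45
tool_pos: [0.6178, 0.0558, 0.2035]
orientation: [-179.6, 0.4, -74.5]
force: [-4.5, -0.1, 7.6]
opening: 0.0238
```

```bash
python3 o.py
```

```text
[0.61784379 0.05575379 0.20350187] [-179.61618961    0.41856621  -74.4511082 ] [-4.46037143 -0.14637289  7.58767538] [ 0.27860025  1.75246788 -0.01257059] 16.45
```

Emit:
{"method": "move_arm", "body": {"increments": [[[-0.3, 0, -1.2], 0], [[-0.3, 0, -1.5], 0], [[-0.3, 0, -1.5], 0], [[-0.3, 0, -1.6], 0], [[-0.3, 0, -1.6], 0], [[-0.3, 0, -1.6], 0], [[-0.3, 0, -1.6], 0], [[-0.3, 0, -1.6], 0]]}}

```text
clock: 17.25
tool_pos: [0.6171, 0.0556, 0.2027]
orientation: [-179.0, 0.3, -74.3]
force: [-5.5, 2.1, 12.3]
opening: 0.0232
```

```bash
python3 o.py
```

```text
[0.61708827 0.05557413 0.20270768] [-179.0213267     0.26691505  -74.29906202] [-5.52977639  2.06215631 12.27266912] [ 0.37184053  2.29228833 -0.08241438] 17.25
```

Emit:
{"method": "move_arm", "body": {"increments": [[[-0.5, 0, -2], 0], [[-0.5, 0, -2.2], 0], [[-0.5, 0, -2.3], 0], [[-0.5, 0, -2.3], 0], [[-0.5, 0, -2.3], 0], [[-0.5, 0, -2.3], 0], [[-0.5, 0, -2.3], 0], [[-0.5, 0, -2.3], 0]]}}

```text
clock: 18.05
tool_pos: [0.616, 0.0553, 0.2016]
orientation: [-178.1, 0.0, -74.1]
force: [-5.7, 0.3, 15.9]
opening: 0.0235
```

```bash
python3 o.py
```

```text
[0.61600395 0.05531709 0.20159827] [-1.78090628e+02  3.15749517e-02 -7.40852813e+01] [-5.74126007  0.30889083 15.89902777] [ 0.41646975  2.87919354 -0.07325061] 18.05
```

Emit:
{"method": "move_arm", "body": {"increments": [[[-0.8, 0, -2.5], 0], [[-0.8, 0, -2.7], 0], [[-0.8, 0, -2.8], 0], [[-0.8, 0, -2.8], 0], [[-0.8, 0, -2.8], 0], [[-0.8, 0, -2.8], 0], [[-0.8, 0, -2.8], 0], [[-0.8, 0, -2.8], 0]]}}

```text
clock: 18.85
tool_pos: [0.6144, 0.0551, 0.2001]
orientation: [-176.8, -0.3, -73.8]
force: [-7.0, 1.0, 18.1]
opening: 0.0234
```

```bash
python3 o.py;python3 - <<'E'
from h import *
s2=snap('scene'); cv2.imwrite('pics/s5.png',cv2.resize(s2['color'][150:270,280:420],None,fx=5,fy=5,interpolation=2)[:,:,::-1])
o=ctrl.get_obs(); p=o['tool_pos'];q=np.array(proj(s2,p-[0,0,.0927]));print((q-[280,150])*5)
E
```

```text
[0.6143531  0.05512472 0.20007   ] [-176.83702779   -0.273472    -73.84429138] [-6.96679677  1.01884226 18.13549844] [ 0.38065004  2.97725651 -0.07187065] 18.85
[316.17482485 384.12393973]
```

View pics/s5.png

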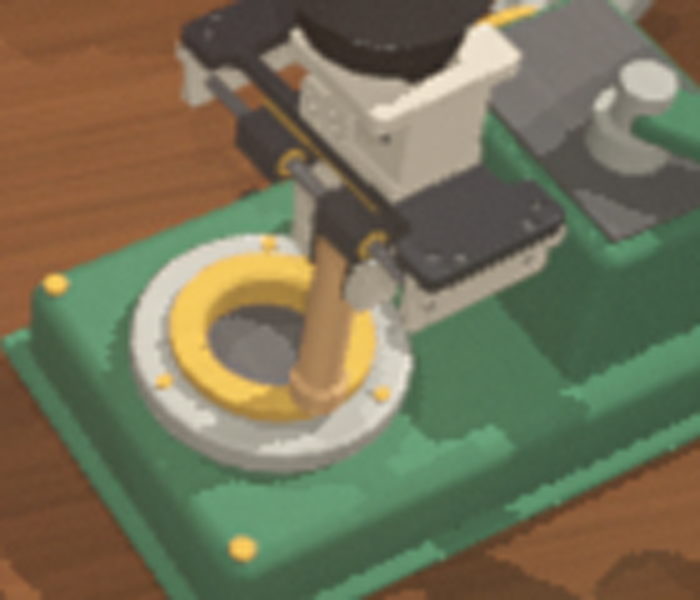

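Emit:
{"method": "move_arm", "body": {"increments": [[[0, 0, -2.8], 0], [[0, 0, -2.8], 0], [[0, 0, -2.8], 0], [[0, 0, -2.8], 0], [[0, 0, -2.8], 0], [[0, 0, -2.8], 0], [[0, 0, -2.8], 0], [[0, 0, -2.8], 0]]}}

```text
clock: 19.7
tool_pos: [0.6146, 0.0544, 0.1972]
orientation: [-176.1, -0.5, -73.6]
force: [-9.0, 2.1, 21.2]
opening: 0.024
```

```bash
python3 o.py
```

```text
[0.61458152 0.05435626 0.19718549] [-176.10383716   -0.51142978  -73.64935602] [-9.0329852   2.06636369 21.17884792] [ 0.49363791  4.23767939 -0.05740539] 19.7
```

Emit:
{"method": "move_arm", "body": {"increments": [[[0, 0, 2], 0], [[0, 0, 4], 0], [[0, 0, 4], 0], [[0, 0, 0], 0], [[0, 0, 0], 0], [[0, 0, -2], 0], [[0, 0, -1], 0], [[0, 0, 0], 0]]}}

```text
clock: 20.5
tool_pos: [0.614, 0.0545, 0.2035]
orientation: [-176.2, -0.5, -73.7]
force: [0.1, 0.3, -1.3]
opening: 0.0234
```

```bash
python3 o.py;python3 - <<'E'
from h import *
s2=snap('scene'); cv2.imwrite('pics/s6.png',cv2.resize(s2['color'][150:270,280:420],None,fx=5,fy=5,interpolation=2)[:,:,::-1])
E
```

```text
[0.61400815 0.05449438 0.20354911] [-176.1546117    -0.46513837  -73.67397709] [ 0.10179676  0.33105643 -1.30242404] [-0.02692046  0.30844791 -0.02786081] 20.5
```

View pics/s6.png

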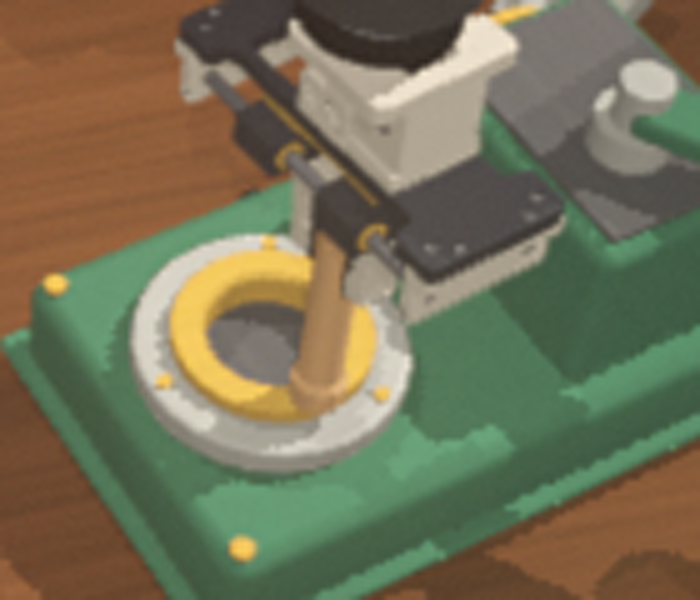

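Emit:
{"method": "move_arm", "body": {"increments": [[[0, 0, -0.8], 0], [[0, 0, -0.7], 0], [[0, 0, -0.7], 0], [[0, 0, -0.7], 0], [[0, 0, -0.7], 0], [[0, 0, 0], 0], [[0, 0, 0], 0], [[0, 0, 0], 0]]}}

```text
clock: 21.35
tool_pos: [0.6141, 0.0544, 0.2007]
orientation: [-176.1, -0.5, -73.7]
force: [-1.4, 0.9, 0.4]
opening: 0.0234
```

```bash
python3 o.py
```

```text
[0.61409987 0.05443838 0.20068204] [-176.11512426   -0.48316785  -73.66036151] [-1.39126946  0.88931172  0.39415492] [-0.0246237   0.67195192 -0.01501559] 21.35
```

Emit:
{"method": "move_arm", "body": {"increments": [[[0, 0, 8], 0], [[-30, -7, 0], 0], [[-32, -7, 0], 0], [[-32, -8, 0], 0], [[0, 0, 0], 0], [[0, 0, -4], 0], [[0, 0, -1], 0], [[0, 0, 0], 0]]}}

```text
clock: 22.15
tool_pos: [0.5193, 0.0323, 0.2049]
orientation: [-176.0, -0.5, -73.7]
force: [-0.6, -0.1, -0.7]
opening: 0.0239
```

```bash
python3 o.py
```

```text
[0.51928094 0.03233784 0.20493009] [-175.98583225   -0.47940177  -73.66027509] [-0.56210308 -0.11129667 -0.70196909] [ 0.00671111  0.31985618 -0.03961442] 22.15
```

Emit:
{"method": "move_arm", "body": {"increments": [[[0, 0, -1], 0], [[0, 0, -1], 0], [[0, 0, -0.7], 0], [[0, 0, -0.7], 0], [[0, 0, -0.7], 0], [[0, 0, -0.7], 0], [[0, 0, 0], 0], [[0, 0, 0], 0]]}}

```text
clock: 22.95
tool_pos: [0.5209, 0.0325, 0.2002]
orientation: [-176.1, -0.5, -73.7]
force: [-1.4, -0.3, 2.6]
opening: 0.0235
```

```bash
python3 o.py
```

```text
[0.52089697 0.03249896 0.20024718] [-176.0546338   -0.5467499  -73.6529605] [-1.39864837 -0.30435516  2.64138023] [0.18612432 1.09687693 0.03546694] 22.95
```

Emit:
{"method": "move_arm", "body": {"increments": [[[0, 0, 20], 0], [[0, 0, 30], 0], [[-5, -20, 0], 0], [[-8, -42, 0], 0], [[-8, -46, 0], 0], [[-8, -46, 0], 0], [[-8, -46, 0], 0], [[-8, -46, 0], 0]]}}

```text
clock: 23.75
tool_pos: [0.475, -0.216, 0.2508]
orientation: [-175.9, -0.5, -73.1]
force: [1.9, 0.1, -0.0]
opening: 0.0236
```

Emit:
{"method": "move_arm", "body": {"increments": [[[-8, -35, 0], 0], [[-2, -14, 0], 0], [[0, 0, 0], 0], [[0, 0, 0], 0], [[0, 0, 0], 0], [[0, 0, 0], 0], [[0, 0, 0], 0], [[0, 0, 0], 0]]}}

```text
clock: 24.55
tool_pos: [0.4632, -0.2693, 0.2489]
orientation: [-175.9, -0.5, -73.3]
force: [-0.1, -0.2, -0.6]
opening: 0.0233
```

```bash
python3 o.py;python3 - <<'E'
from h import *
s2=snap('scene'); cv2.imwrite('pics/s7.png',cv2.resize(s2['color'][120:280,160:370],None,fx=3.7,fy=3.7,interpolation=2)[:,:,::-1])
o=ctrl.get_obs();p=o['tool_pos'];print(3.7*(np.array(proj(s2,p+np.array([.0062,.0014,-.0925])))-[160,120]))
D=pickle.load(open('d0.pkl','rb'))
print('blue dowel base',ray(D['scene'],236,262,0.005))
E
```

```text
[ 0.46324543 -0.26933557  0.248917  ] [-175.93183429   -0.49169645  -73.32326826] [-0.07468706 -0.20595545 -0.60321102] [-0.03095098  0.39784779 -0.02920472] 24.55
[182.46280386 284.07371085]
blue dowel base [ 0.58621716 -0.22931616  0.005     ]
```

View pics/s7.png

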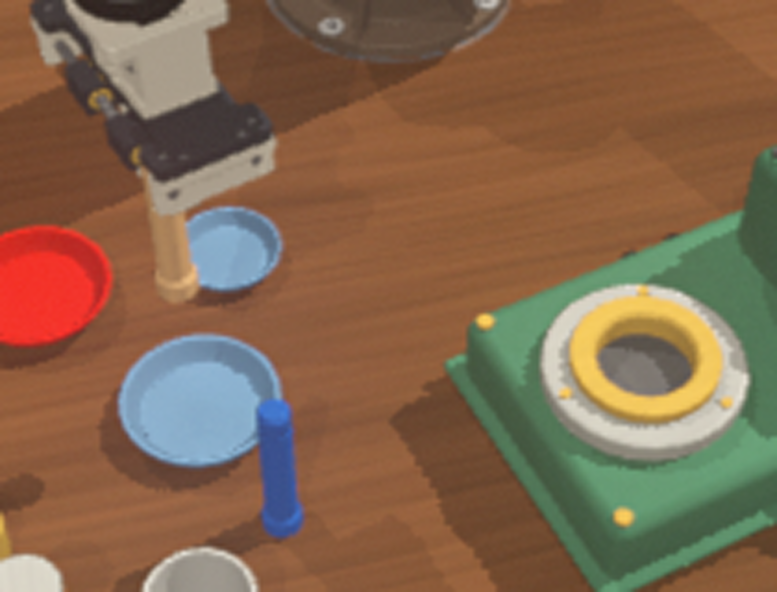

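Emit:
{"method": "move_arm", "body": {"increments": [[[0, 0, -30], 0], [[0, 0, -40], 0], [[0, 0, -40], 0], [[0, 0, -22], 0], [[0, 0, -8], 0], [[0, 0, 0], 0], [[0, 0, 0], 0], [[0, 0, 0], 0]]}}

```text
clock: 25.4
tool_pos: [0.4668, -0.2686, 0.1097]
orientation: [-175.5, -0.8, -73.1]
force: [-0.8, 1.0, -1.5]
opening: 0.0237
```

Emit:
{"method": "move_arm", "body": {"increments": [[[0, 0, -1.5], 0], [[0, 0, -1.5], 0], [[0, 0, -1], 0], [[0, 0, -1], 0], [[0, 0, 0], 0], [[0, 0, 0], 0], [[0, 0, 0], 0], [[0, 0, 0], 0]]}}

```text
clock: 26.2
tool_pos: [0.4688, -0.2691, 0.1078]
orientation: [-175.2, -1.0, -73.1]
force: [0.4, -0.6, -1.7]
opening: 0.0237
```

Emit:
{"method": "move_arm", "body": {"increments": [[[0, 0, -2.5], 0], [[0, 0, -2.5], 0], [[0, 0, -2], 0], [[0, 0, -1.5], 0], [[0, 0, -1.5], 0], [[0, 0, -1.5], 0], [[0, 0, -1.5], 0], [[0, 0, -1], 0]]}}

```text
clock: 27.0
tool_pos: [0.4696, -0.271, 0.099]
orientation: [-175.2, -1.3, -72.9]
force: [-4.8, 2.0, 9.6]
opening: 0.0234
```

```bash
python3 o.py
```

```text
[ 0.46962203 -0.27102286  0.0989924 ] [-175.15018175   -1.29098343  -72.88551375] [-4.77781309  1.99421775  9.56289234] [1.51814902 1.85077771 0.05582548] 27.0
```

Emit:
{"method": "move_arm", "body": {"increments": [[[0, 0, 0.3], 0], [[0, 0, 0], 0], [[0, 0, 0], 0], [[0, 0, 0], 0], [[0, 0, 0], 0], [[0, 0, 0], 0], [[0, 0, 0], 0], [[0, 0, 0], 0]], "jaw": 0.15}}

```text
clock: 27.8
tool_pos: [0.4698, -0.2711, 0.099]
orientation: [-175.1, -1.3, -72.9]
force: [0.8, 0.2, -0.2]
opening: 0.0502
```

```bash
python3 o.py;python3 - <<'E'
from h import *
s2=snap('scene'); cv2.imwrite('pics/s8.png',cv2.resize(s2['color'][150:270,160:320],None,fx=5,fy=5,interpolation=2)[:,:,::-1])
E
```

```text
[ 0.46984761 -0.27109282  0.0989755 ] [-175.14577331   -1.29948874  -72.88077212] [ 0.82197276  0.17369248 -0.16152018] [-0.0469802   0.37651795 -0.02631332] 27.8
```

View pics/s8.png

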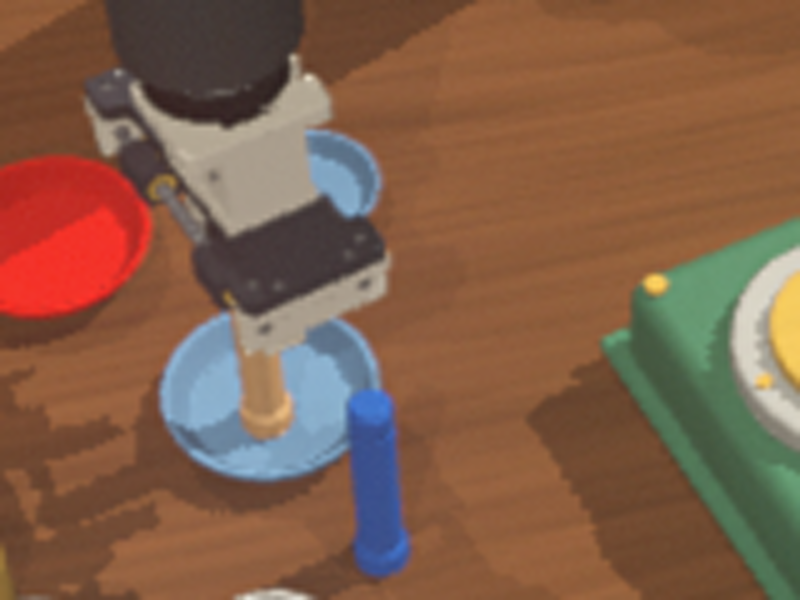

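Emit:
{"method": "move_arm", "body": {"increments": [[[0, 0, 8], 0], [[0, 0, 12], 0], [[0, 0, 12], 0], [[0, 0, 15], 0], [[0, 0, 25], 0], [[0, 0, 30], 0], [[0, 0, 30], 0], [[0, 0, 0], 0]]}}

```text
clock: 28.65
tool_pos: [0.4693, -0.2715, 0.2432]
orientation: [-175.0, -1.5, -72.9]
force: [-0.4, 0.0, 0.2]
opening: 0.0502
```

Emit:
{"method": "move_arm", "body": {"increments": [[[-10, -40, 0], 0], [[-10, -45, 0], 0], [[-10, -45, 0], 0], [[-10, -40, 0], 0], [[0, -20, 0], 0], [[0, 0, 0], 0], [[0, 0, 0], 0], [[0, 0, 0], 0]]}}

```text
clock: 29.45
tool_pos: [0.4276, -0.4672, 0.2512]
orientation: [-174.6, -1.8, -72.6]
force: [0.7, 0.2, 0.6]
opening: 0.0501
```

```bash
python3 o.py;python3 - <<'E'
from h import *
s=snap('scene','s9'); t=snap('top','t9')
pickle.dump((s,t),open('d9.pkl','wb'))
a=cv2.resize(s['color'][150:270,190:370],None,fx=4.4,fy=4.4,interpolation=2);cv2.imwrite('pics/s9c.png',a[:,:,::-1])
a=cv2.resize(t['color'][150:300,200:420],None,fx=3.5,fy=3.5,interpolation=2);cv2.imwrite('pics/t9c.png',a[:,:,::-1])
E
```

```text
[ 0.42759776 -0.46724979  0.25123637] [-174.57283772   -1.80586994  -72.63102322] [0.67257318 0.17536149 0.57976256] [-0.01888114  0.41020358  0.010797  ] 29.45
```

View pics/s9c.png

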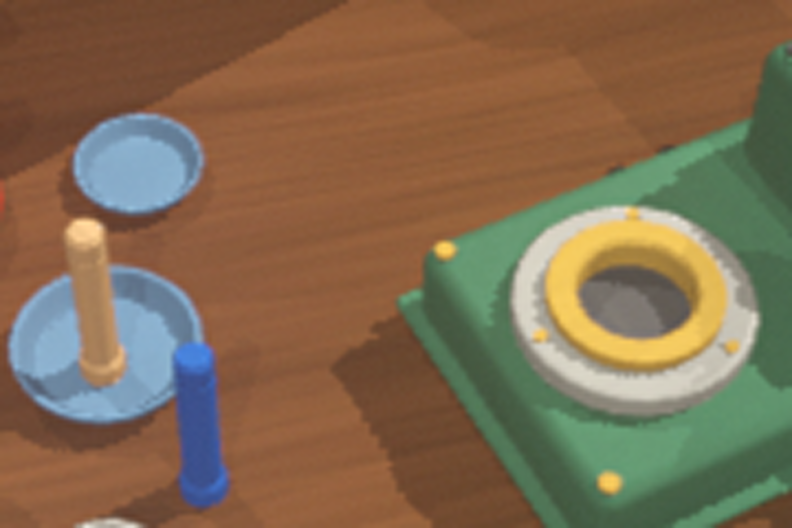

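View pics/t9c.png

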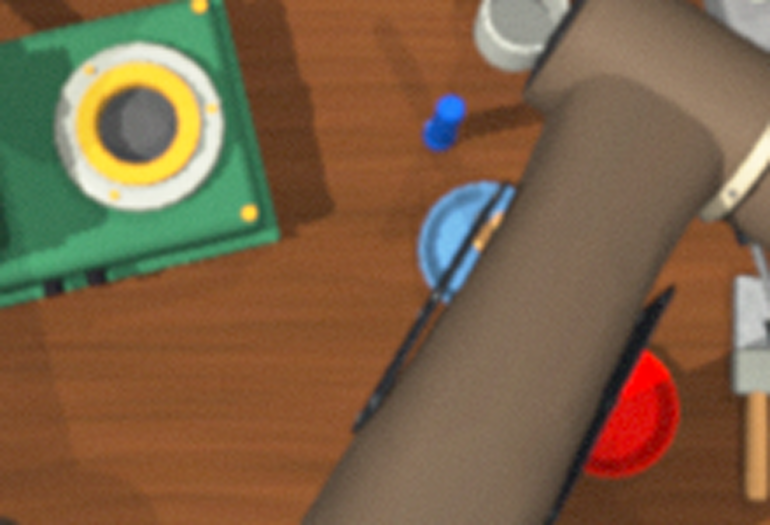

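Run:
```python
from h import *
s,t=pickle.load(open('d9.pkl','rb'))
f=lambda x,y,z:ray(s,190+x/4.4,150+y/4.4,z).round(4)
print('top',f(86,230,.146),'foot',f(103,370,.01),'dish',f(107,347,.02))
o=ctrl.get_obs();print(o['qvel'],o['clock'])
ctrl.close_job()
```

```text
top [ 0.4792 -0.27    0.146 ] foot [ 0.4833 -0.2722  0.01  ] dish [ 0.4734 -0.2669  0.02  ]
[0.24449094 0.00112305 0.0728398  0.04806908 0.01067611 0.04265605] 29.55
the job is handed in; nothing more can be done
```

The ring is home as far as my checks show, and the dowel is standing released in the larger blue dish. I handed the job in at about 29.6 s on the robot clock; it gives no verdict.

- **Feeling:** Three light touches (about 3–5 N) 120° apart put the high spot at about 13° in world axes, towards the tester's rear. Height differed by about 2 mm either side of the mean. That means a tilt near 0.042 rad, and two of the touches fell on the low half.
- **Pressing:** I leaned on the high spot alone. The highest force read was 21 N vertical, about 23 N in total, though force is only reported at the end of each move.
- **Ring check:** Touched again afterwards, the former high side and the low side came within about 0.3 mm of each other. That is roughly 0.003 rad, against a limit of 0.014.
- **Dowel check:** The last pictures show it upright, with a foot-to-top offset of about 5 mm over 136 mm (0.03 rad, within measuring error). It stands roughly 5–11 mm from the dish centre. The dish is where it was, the bystanders in view look undisturbed, and the gripper is clear.

Two things were not ideal. The gripper tilted about 4–5° while pressing and I could not correct it, so the dowel was set down slightly tilted and settled upright on release. In the last top view the arm hid part of the dish, so the dowel's final position rests on the scene camera alone.

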